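# Ready the phone-repair preheater

## Robot

A 7-joint arm with a two-finger parallel gripper is mounted at the origin on the work surface. World frame = base frame: x ahead of the robot, y to its left, z up, the work surface at z = 0. Lengths are in m, angles in rad, forces in N, time in s.
With the tool pointing down it reaches from about 0.4 to 0.925 m from the base axis. Payload 5.6 kg.
Tool frame: the origin (TCP) lies midway between the tips of the shut fingers; the grasp point (between the pads) lies 19 mm behind it; y points along the fingers, x is the direction in which the jaws open and shut, and the axes are right-handed (so a half turn about y gives the same grasp; the last joint's range is limited). The gripper opens to 85 mm and grips with 20 to 120 N. Pads are 22 mm wide; open, the fingers measure 114 mm over their backs; the gripper's body (76 mm by 85 mm) begins 54 mm behind the grasp point. The pads swing forward as they close: fully open they stand 13 mm farther back than shut.
Start: joints at [-1.241, 0.468, -0.012, 1.603, 0.006, 1.071, -0.056], TCP at [0.237, 0.605, 0.231] pointing down, gripper open.
Joint ranges: [-2.53, 2.53], [-0.31, 2.02], [-1.57, 1.55], [0.28, 2.44], [-1.29, 4.43], [0.15, 1.84], [-2.92, 2.92]. Speed limits (rad/s): [2.57, 2.57, 3.14, 3.14, 3.14, 3.14, 3.14].

## Interface

Orientations are given as a unit quaternion [x, y, z, w].
In Python, from workcell import robot gives the robot as it stands. The module is installed in compiled form; this text tells all that it offers.
- The arm moves only by the tool apply_moves, never from a script. Its argument "moves" is text: rows parted by semicolons, each of 6 numbers parted by spaces: the shift along the world's x, y, z in mm, then the turn, a rotation vector about the world's x, y, z in rad. A call has 1 to 20 rows; each row shifts and turns the commanded pose from where the row before left it; what a row does not reach is not made up. A row lasts 1/12 s, in which the tool goes at most 41.7 mm and 7.16 degrees, less where a joint would pass 70% of its speed; a pose out of reach is approached as far as the arm can. A call is refused whole if a number of a shift passes 41.7 or a number of a turn 0.125, either way. A call with a gripper value outside its range is refused whole. "fingers" is the opening, from 0 (shut) to 1 (fully open), set as the call begins (left out, the last holds). The fingers move at their own pace and stop on an object; "squeeze" is the grip in N (left out, the last holds). Time passes only in rows, so rows that do not move let the fingers close. It gives the time, the measured TCP pose, the force and the opening at its end, in the units of the state.
- robot.read_state(): the state, without advancing time (a new reading comes with each control period).
- robot.capture(name): name is "scene" or "top"; returns the picture (400x640x3 uint8, red, green, blue); there is no depth.
- robot.camera_info(name): a dict with "fovy" (degrees; the focal length in pixels is half the picture's height over the tangent of half this angle, whatever the lens; pixels are square), "cx", "cy" (the principal point, pixels), "dist" ([k1, k2, p1, p2, k3] as OpenCV has them; the pictures are not rectified), "world_to_cam" (4x4, takes a point from world to camera coordinates). Camera axes: x right, y down, z forward; pixel columns grow to the right and rows downward; lengths in m; the calibration is good to about 2 mm. A picture is of the moment at which its call begins. camera_info takes no time and is no camera call.
- robot.finish_job(): hands the job in, once; it reports no verdict.
The state is a dict: "time": time; "joints": joint angles; "joint_velocities": joint speeds; "effort": joint torques, N m; "tool_pos": TCP position; "tool_rot": TCP orientation; "ft_force": force on the tool from outside, world axes, zero at the start; "moment": the same for the moment, N m; "width": finger opening in m.
Only numpy, scipy, OpenCV 4.12 (cv2) and the standard library are available. Lean on these libraries where they do the work, as an engineer would, in place of code of your own. Each camera call takes 0.05 s, during which the arm holds its last target. There are 200 camera calls.

## Task

Get the preheating plate ready for the next phone: first clear the two broken plastic pieces off its metal plate into the open waste bin, without turning the dial yet. Then turn the dial up, clockwise, until its white pointer line points at the tip of the small steel tab on the scale; it is a long turn that will probably take two grips. Leave the phone, the screwdriver and the jar where they lie, and keep the bin upright.

Things in the scene. Friction and masses are not known exactly. Their poses are not given: they have to be found in the camera images.
- preheater: Fixed low grey box 190 (x) x 310 (y) x 50 mm high with a metal plate (top 56 mm above its underside, 170 x 160 mm, centred at x 0, y +62 mm) on its left part and a black dial panel on its right part. Origin: centre of its underside on the table, z up, x away from the robot side. The dial's axis is vertical at x 0, y -93 mm.
- dial (a joint): Angle of the dial in rad: 0 at the low stop, grows clockwise seen from above, high stop 4.71. Stiff turn (about 0.04 N m), stays where it is left. At 0 the pointer looks to the preheater's (-x, +y) corner direction.
- dial_grip (a point): Point on the dial's vertical axis at the height to grip, 83 mm above the table. The dial is a black disc 62 mm across (8 mm high, its underside 52 mm above the table) with an upright grip bar on it 50 mm long, 14 mm wide, top 92 mm above the table; the bar runs along the pointer line, its white line marking the pointer's end.
- pointer (a point): Point that turns with the dial: on the pointer line, 40 mm from the dial's axis (9 mm past the disc's edge), 56 mm above the table.
- mark (a point): Tip of the small steel tab that is fixed on the scale: 40 mm from the dial's axis, 56 mm above the table. The tab (19 mm long, 12 mm wide, 6 mm thick) lies outward of it. When the dial is set right, pointer lies on this point.
- frame_piece: Loose broken black plastic piece lying on the metal plate: a bar 46 (x) x 16 (y) x 16 mm high, with a stub 14 (x) x 17 (y) x 10 mm high on the +y side near its +x end (centre x +16, y +16 mm). Origin: centre of the bar's underside. Grip across the bar (along y) at x about -6 mm. 20 g.
- holder_piece: Loose broken grey plastic block lying on the metal plate: 30 (x) x 22 (y) x 18 mm high with a lug 9 x 6 x 12 mm high on its +x end. Origin: centre of the block's underside. Grip across y. 20 g.
- bin: Loose open-topped square grey waste bin, 140 x 140 mm, 100 mm high, walls 4 mm, 0.6 kg. Origin: centre of its underside.
- phone: Bystander: black phone lying flat, 150 (x) x 74 (y) x 9 mm, origin at the centre of its underside.
- screwdriver: Bystander: small screwdriver 160 mm long lying along its x.
- flux_jar: Bystander: small upright jar, 44 mm across, 45 mm high, origin at the centre of its underside.

How it is judged:
By the outcome, as a careful person would: the job done as asked, in the order asked, and still so for the second after the job is handed in, with the robot touching nothing.
It also fails if it takes over 72 s, if anything falls off the work surface, if the arm or the gripper's body presses on something with over 40 N, if the wrist force passes 120 N, or if a joint passes its speed limit or range.

## Working session

There is one attempt and no reset: what is moved stays moved. The work goes in short steps, Python scripts to look and compute and a tool call to move; the robot and the scene stay as the last step left them, time stands still between calls to the robot, and variables do not carry over. Pictures are saved under pics/ and viewed, about 8 in all and at most 12, crops included, and the job is handed in when it is done.

Besides the shell and the picture viewer there is one more tool, called after "Emit:" as name(argument=value, ...) on one line, values as JSON. apply_moves: Moves the arm, as the interface text tells. Its arguments: {"type":"object","properties":{"moves":{"type":"string"},"fingers":{"type":"number"},"squeeze":{"type":"number"}},"required":["moves"]}

```bash
mkdir -p pics; python3 - <<'E'
from workcell import robot
import cv2,numpy as np
np.set_printoptions(precision=4,suppress=True)
for n in("scene","top"):
    im=robot.capture(n);cv2.imwrite(f"pics/{n}0.png",im[:,:,::-1]);print(n,robot.camera_info(n))
s=robot.read_state();print(s)
E
```

```text
scene {'fovy': 48.18920675991782, 'cx': 314.9475374198706, 'cy': 199.23705825766004, 'dist': array([-0.0931,  0.    ,  0.    ,  0.    ,  0.    ]), 'world_to_cam': array([[ 0.1509,  0.9884,  0.0157, -0.1121],
       [ 0.8026, -0.1132, -0.5857, -0.4467],
       [-0.5771,  0.101 , -0.8104,  1.6682],
       [ 0.    ,  0.    ,  0.    ,  1.    ]])}
top {'fovy': 51.11851250334508, 'cx': 323.8756908521517, 'cy': 199.2710655712985, 'dist': array([-0.0412,  0.    ,  0.    ,  0.    ,  0.    ]), 'world_to_cam': array([[-0.0112, -0.9998, -0.0147,  0.0194],
       [-0.9816,  0.0138, -0.1905,  0.6169],
       [ 0.1907,  0.0123, -0.9816,  0.9095],
       [ 0.    ,  0.    ,  0.    ,  1.    ]])}
{'time': 0.1, 'joints': array([-1.241 ,  0.4684, -0.0116,  1.6036,  0.006 ,  1.0714, -0.0563]), 'joint_velocities': array([ 0.0004, -0.0029, -0.0001, -0.0018, -0.0011, -0.0016, -0.0001]), 'effort': array([  0.0014, -53.3519,   0.0216, -25.1968,   0.0115,   0.0043,
         0.    ]), 'tool_pos': array([0.2366, 0.6048, 0.2304]), 'tool_rot': array([ 0.5844,  0.3982, -0.3991, -0.5836]), 'ft_force': array([ 0.5049, -0.8571, -0.0981]), 'moment': array([ 0.065 ,  0.0483, -0.0455]), 'width': 0.08510174912761034}
```

View pics/top0.png

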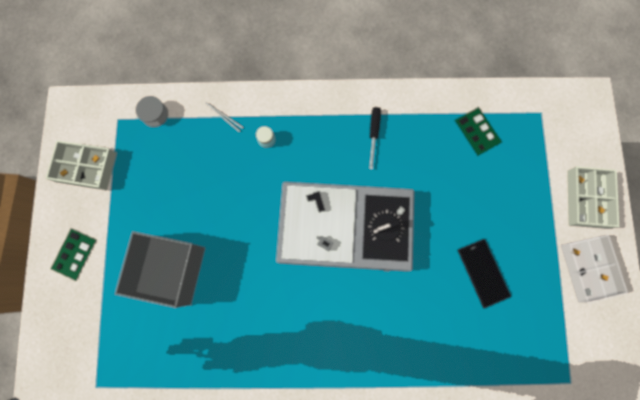

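View pics/scene0.png

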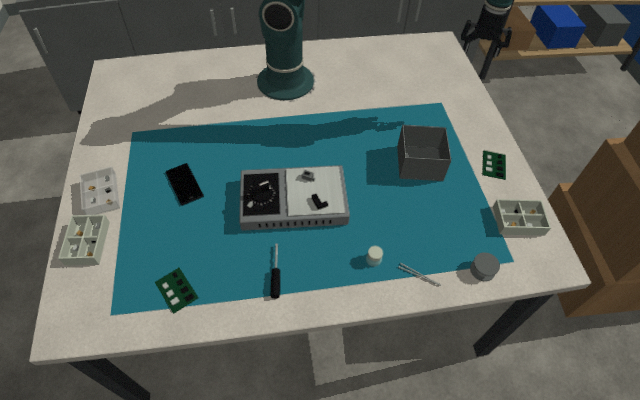

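```bash
cat > h.py <<'E'
from workcell import robot
import cv2,numpy as np
np.set_printoptions(precision=4,suppress=True)
def cam(n):
    c=robot.camera_info(n);f=200/np.tan(np.radians(c['fovy']/2))
    return np.array([[f,0,c['cx']],[0,f,c['cy']],[0,0,1]]),c['dist'],np.array(c['world_to_cam'])
def ray(n,px):
    K,d,T=cam(n);p=cv2.undistortPoints(np.array(px,float).reshape(-1,1,2),K,d)[:,0]
    R=T[:3,:3];return -R.T@T[:3,3],np.c_[p,np.ones(len(p))]@R
def cast(n,px,z):
    o,v=ray(n,px);return o+v*((z-o[2])/v[:,2])[:,None]
def proj(n,P):
    K,d,T=cam(n);return cv2.projectPoints(np.array(P,float).reshape(-1,1,3),cv2.Rodrigues(T[:3,:3])[0],T[:3,3],K,d)[0][:,0]
def rect(m):  # largest contour's min area rectangle
    c=max(cv2.findContours(m.astype(np.uint8),cv2.RETR_EXTERNAL,cv2.CHAIN_APPROX_NONE)[0],key=cv2.contourArea);return c
def crop(n,im,x0,x1,y0,y1,k,name):
    cv2.imwrite(f"pics/{name}.png",cv2.resize(im[y0:y1,x0:x1,::-1],None,fx=k,fy=k,interpolation=cv2.INTER_CUBIC))
E
python3 - <<'E'
from h import *
t=cv2.imread('pics/top0.png')[:,:,::-1];s=cv2.imread('pics/scene0.png')[:,:,::-1]
crop('top',t,270,420,175,275,5,'topc');crop('scene',s,235,355,158,235,6,'scec')
for n,im,b in(('top',t,(270,420,175,275)),('scene',s,(235,355,158,235))):
    x0,x1,y0,y1=b
    # non-blue region = box (top/side); plate = bright
    sub=im[y0:y1,x0:x1].astype(int)
    br=(sub.min(2)>170 if n=='top' else sub.min(2)>150)
    c=rect(cv2.morphologyEx(br.astype(np.uint8),cv2.MORPH_CLOSE,np.ones((3,3))))
    r=cv2.minAreaRect(cv2.convexHull(c));q=cv2.approxPolyDP(cv2.convexHull(c),4,True)[:,0]+[x0,y0]
    P=cast(n,q,.056);print(n,'plate px',q.tolist(),'\n',P,'ctr',P.mean(0),'sides',np.linalg.norm(P-np.roll(P,1,0),axis=1))
R=__import__('scipy.spatial.transform',fromlist=['x']).Rotation.from_quat(robot.read_state()['tool_rot']).as_matrix();print(R)
E
```

```text
top plate px [[287, 186], [354, 190], [351, 262], [281, 257]] 
 [[ 0.6506  0.0977  0.056 ]
 [ 0.6388 -0.0589  0.056 ]
 [ 0.4725 -0.048   0.056 ]
 [ 0.4856  0.1105  0.056 ]] ctr [0.5619 0.0253 0.056 ] sides [0.1655 0.1571 0.1667 0.1591]
scene plate px [[337, 167], [343, 212], [289, 214], [287, 169]] 
 [[ 0.4909  0.105   0.056 ]
 [ 0.6551  0.0922  0.056 ]
 [ 0.6405 -0.0585  0.056 ]
 [ 0.4779 -0.0454  0.056 ]] ctr [0.5661 0.0233 0.056 ] sides [0.1509 0.1646 0.1513 0.1632]
[[ 0.3643 -0.0005 -0.9313]
 [ 0.9313 -0.0016  0.3643]
 [-0.0017 -1.     -0.0001]]
```

View pics/topc.png

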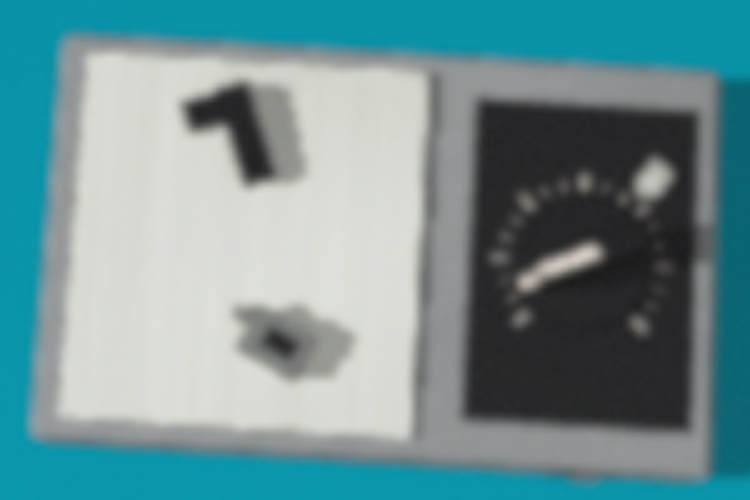

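View pics/scec.png

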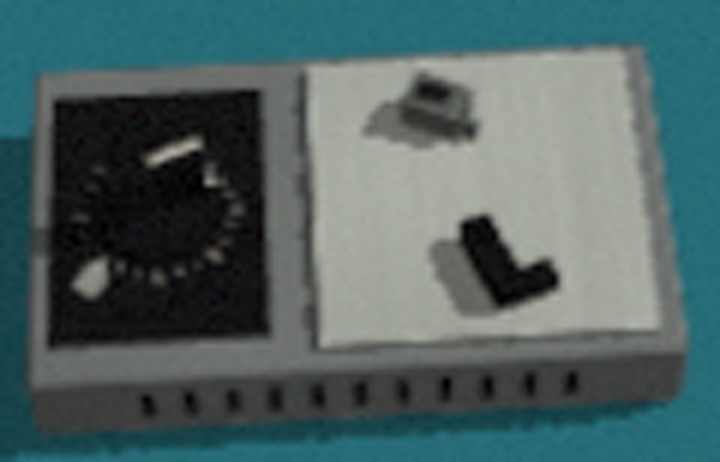

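```bash
python3 - <<'E'
from h import *
t=cv2.imread('pics/top0.png')[:,:,::-1].astype(int);s=cv2.imread('pics/scene0.png')[:,:,::-1].astype(int)
tp=lambda u,v:(270+u/5-.4,175+v/5-.4); sp=lambda u,v:(235+u/6-.4,158+v/6-.4)
# frame piece (dark on plate)
for n,im,(x0,x1,y0,y1) in(('top',t,(290,348,188,255)),('scene',s,(290,338,170,212))):
    g=im[y0:y1,x0:x1].sum(2)/3
    m=g<(75 if n=='top' else 45)
    cs=cv2.findContours(m.astype(np.uint8),cv2.RETR_EXTERNAL,cv2.CHAIN_APPROX_NONE)[0]
    for c in cs:
        a=cv2.contourArea(c)
        if a<8: continue
        ys,xs=np.nonzero(cv2.drawContours(np.zeros(m.shape,np.uint8),[c],-1,1,-1));
        print(n,'dark',a,np.array([xs.mean()+x0,ys.mean()+y0]),'hull',cast(n,cv2.approxPolyDP(c,1,True)[:,0]+[x0,y0],.070)[:,:2].tolist())
g=lambda im,x0,x1,y0,y1:print((im[y0:y1,x0:x1].sum(2)//3))
print('holder top x314-342,y233-253');g(t,314,343,233,254)
print('holder scene x294-318,y168-184');g(s,294,318,168,184)
print('dial ctr ticks',cast('top',[tp(583,265)],.054), 'pointer tip',cast('top',[tp(522,283)],.06),'inner',cast('top',[tp(600,250)],.092),'tab',cast('top',[tp(655,178),tp(640,195)],.058))
print('scene tab',cast('scene',[sp(92,280),sp(105,262)],.058),'line',cast('scene',[sp(202,143),sp(148,160)],.092),cast('scene',[sp(212,180)],.06))
print('binrim top',cast('top',[(133,233),(204,246),(179,306),(117,295)],.1))
print('binrim scene',cast('scene',[(398,127),(446,126),(449,158),(401,155)],.1))
E
```

```text
top dark 11.0 [325.4444 243.1667] hull [[0.519446713139825, 0.012250962590067145], [0.5149812767369261, 0.01454836516342963], [0.5103832523663381, 0.0056188022273734985], [0.51484035219232, 0.0033162561054140187]]
top dark 93.5 [316.8487 199.9832] hull [[0.6231887832220369, 0.04782501764299716], [0.6161383988187042, 0.0455584699014098], [0.6183132848670632, 0.034073831059133794], [0.611214029378114, 0.02724829238023967], [0.5902303193997431, 0.020575103418298317], [0.5924487991985857, 0.013709079157827061], [0.6298966965162999, 0.02479801394508356]]
scene dark 85.0 [318.3551 201.8224] hull [[0.5945342619514898, 0.013084818430751335], [0.6049492511261647, 0.011535560650051555], [0.6412864207558431, 0.02300050363244431], [0.6347346374480242, 0.049501697773284684], [0.6241799694803599, 0.048433967073259684], [0.6256151087038884, 0.033973405471891774], [0.5922296892325289, 0.02205413489784737]]
holder top x314-342,y233-253
[[218 217 217 217 218 219 219 220 219 219 219 219 218 219 218 218 218 218
  219 219 219 220 220 220 220 219 218 218 218]
 [217 217 216 214 215 216 217 216 216 217 218 
[... 3869 characters left out ...]
 128 150 170 167 148 152
  170 168 166 165 167 168]
 [166 166 167 165 169 168 169 167 167 168 165 169 168 170 167 169 167 169
  169 170 165 164 165 168]]
dial ctr ticks [[ 0.5498 -0.1308  0.054 ]] pointer tip [[ 0.5412 -0.1018  0.06  ]] inner [[ 0.5517 -0.1334  0.092 ]] tab [[ 0.5892 -0.165   0.058 ]
 [ 0.5814 -0.1577  0.058 ]]
scene tab [[ 0.5935 -0.1641  0.058 ]
 [ 0.5839 -0.1573  0.058 ]] line [[ 0.5459 -0.1054  0.092 ]
 [ 0.5525 -0.1315  0.092 ]] [[ 0.5439 -0.1026  0.06  ]]
binrim top [[0.5389 0.4354 0.1   ]
 [0.5087 0.2746 0.1   ]
 [0.3809 0.3237 0.1   ]
 [0.4044 0.4614 0.1   ]]
binrim scene [[0.3921 0.3151 0.1   ]
 [0.4071 0.4691 0.1   ]
 [0.5376 0.4341 0.1   ]
 [0.507  0.2934 0.1   ]]
```

Emit:
apply_moves(moves="6 -10 0 0 0 .02;12 -19 0 0 0 .023;12 -19 0 0 0 .023;12 -19 0 0 0 .023;12 -19 0 0 0 .023;12 -19 0 0 0 .023;12 -19 0 0 0 .023;12 -19 0 0 0 .023;12 -19 0 0 0 .023;12 -19 0 0 0 .023;12 -19 0 0 0 .023;12 -19 0 0 0 .023;12 -19 0 0 0 .023;12 -19 0 0 0 .023;12 -19 0 0 0 .023;12 -19 0 0 0 .023;12 -19 0 0 0 .023;12 -19 0 0 0 .023;12 -19 0 0 0 .023;12 -19 0 0 0 .023", fingers=1, squeeze=30)

```text
time: 1.77
tool_pos: [0.471, 0.2332, 0.231]
tool_rot: [-0.478, -0.521, 0.521, 0.478]
ft_force: [0.7, 0.5, -0.0]
width: 0.0858
```

```bash
python3 - <<'E'
from h import *
print(cast('top',[(325.4,243.2)],.074),cast('scene',[(306.5,172.7),(307.5,174)],.074))
s=robot.read_state();print(s['joints'],s['tool_pos'])
E
```

```text
[[0.5141 0.0091 0.074 ]] [[0.5148 0.0086 0.074 ]
 [0.52   0.0108 0.074 ]]
[-0.5915  0.257   0.0801  1.9112 -0.0246  0.9749  1.1559] [0.471  0.2332 0.231 ]
```

Emit:
apply_moves(moves="13 -21 0 0 0 .0225;13 -21 0 0 0 .0225;13 -21 0 0 0 .0225;13 -21 0 0 0 .0225;13 -21 0 0 0 .0225;13 -21 0 0 0 .0225;13 -21 0 0 0 .0225;13 -21 0 0 0 .0225;13 -21 0 0 0 .0225;14 -21 0 0 0 .0225;0 0 -15 0 0 0;0 0 -20 0 0 0;0 0 -20 0 0 0;0 0 -20 0 0 0;0 0 -20 0 0 0;0 0 -15 0 0 0;0 0 -10 0 0 0;0 0 0 0 0 0")

```text
time: 3.27
tool_pos: [0.6, 0.0242, 0.1087]
tool_rot: [-0.416, -0.57, 0.572, 0.418]
ft_force: [-0.7, -0.7, 0.8]
width: 0.0857
```

```bash
python3 - <<'E'
from h import *
a=robot.capture('top');b=robot.capture('scene')
A=cv2.resize(a[160:280,265:425,::-1],None,fx=3.5,fy=3.5,interpolation=2);B=cv2.resize(b[130:240,230:360,::-1],None,fx=3,fy=3,interpolation=2)
h=min(A.shape[0],B.shape[0]);cv2.imwrite('pics/g1.png',np.hstack([A[:330,150:560],B[:330]]))
E
```

```text
(no output)
```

View pics/g1.png

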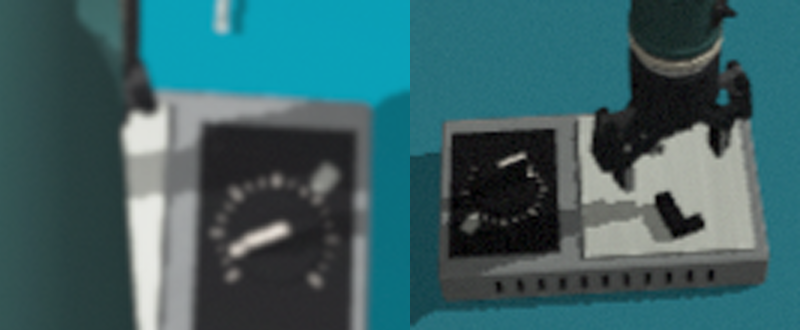

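Emit:
apply_moves(moves="1 -1 -10 0 0 0;0 0 -10 0 0 0;0 0 -10 0 0 0;0 0 -10 0 0 0;0 0 -8 0 0 0;0 0 0 0 0 0;0 0 0 0 0 0")

```text
time: 3.95
tool_pos: [0.6023, 0.0233, 0.0625]
tool_rot: [-0.417, -0.571, 0.571, 0.417]
ft_force: [-0.3, -0.7, 0.8]
width: 0.0853
```

Emit:
apply_moves(moves="0 0 0 0 0 0;0 0 0 0 0 0;0 0 0 0 0 0;0 0 0 0 0 0;0 0 0 0 0 0;0 0 0 0 0 0;0 0 0 0 0 0;0 0 0 0 0 0;0 0 0 0 0 0;0 0 0 0 0 0;0 0 0 0 0 0;0 0 0 0 0 0", fingers=0)

```text
time: 4.95
tool_pos: [0.6031, 0.0234, 0.0637]
tool_rot: [0.417, 0.571, -0.571, -0.417]
ft_force: [-1.0, -0.7, 4.6]
width: 0.015
```

Emit:
apply_moves(moves="0 0 10 0 0 0;0 0 20 0 0 0;0 0 20 0 0 0;0 0 20 0 0 0;0 0 20 0 0 0;0 0 20 0 0 0;0 0 20 0 0 0;0 0 10 0 0 0;0 0 0 0 0 0")

```text
time: 5.7
tool_pos: [0.6041, 0.0233, 0.2059]
tool_rot: [0.418, 0.572, -0.57, -0.416]
ft_force: [0.8, -0.1, -1.0]
width: 0.0147
```

Emit:
apply_moves(moves="-7 17.7 0 0 0 -.08;-7 17.7 0 0 0 -.08;-7 17.7 0 0 0 -.08;-7 17.7 0 0 0 -.08;-7 17.7 0 0 0 -.08;-7 17.7 0 0 0 -.08;-7 17.7 0 0 0 -.08;-7 17.7 0 0 0 -.08;-7 17.7 0 0 0 -.08;-7 17.7 0 0 0 -.08;-7 17.7 0 0 0 -.08;-7 17.7 0 0 0 -.08;-7 17.7 0 0 0 -.08;-7 17.7 0 0 0 -.08;-7 17.7 0 0 0 -.08;-7 17.7 0 0 0 -.08;-7 17.7 0 0 0 -.08;-7 17.7 0 0 0 -.08;-7 17.7 0 0 0 -.08;-7 17.7 0 0 0 -.08")

```text
time: 7.37
tool_pos: [0.4617, 0.3776, 0.2017]
tool_rot: [0.701, 0.097, -0.098, -0.7]
ft_force: [0.2, -0.8, -0.0]
width: 0.0151
```

```bash
python3 - <<'E'
from h import *
a=robot.capture('top');b=robot.capture('scene');s=robot.read_state();print(s['tool_pos'],s['joints'],s['width'])
cv2.imwrite('pics/g2.png',np.vstack([np.hstack([a[150:350,60:440,::-1],b[70:270,220:600,::-1]])]))
E
```

```text
[0.4599 0.3805 0.2014] [-1.0243  0.4199  0.3597  1.7837 -0.1759  0.9718 -0.3088] 0.014918566708291118
```

View pics/g2.png

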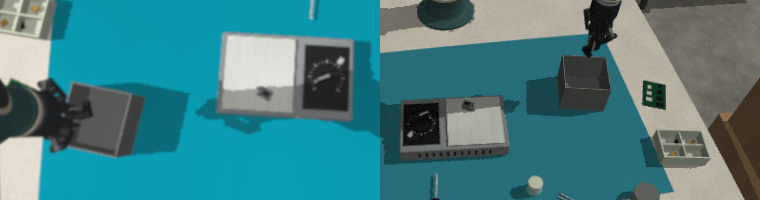

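Emit:
apply_moves(moves="0 -3 -18 0 0 0;0 0 -20 0 0 0;0 0 -20 0 0 0;0 0 -20 0 0 0;0 0 -20 0 0 0;0 0 -15 0 0 0;0 0 -8 0 0 0;0 0 0 0 0 0")

```text
time: 8.13
tool_pos: [0.4617, 0.3723, 0.0797]
tool_rot: [0.701, 0.097, -0.1, -0.699]
ft_force: [-0.4, -0.0, -0.6]
width: 0.015
```

Emit:
apply_moves(moves="0 0 0 0 0 0;0 0 0 0 0 0;0 0 0 0 0 0;0 0 0 0 0 0;0 0 0 0 0 0;0 0 0 0 0 0;0 0 15 0 0 0;0 0 20 0 0 0;0 0 20 0 0 0;0 0 20 0 0 0;0 0 20 0 0 0;0 0 20 0 0 0", fingers=0.4)

```text
time: 9.13
tool_pos: [0.4627, 0.3743, 0.1985]
tool_rot: [-0.7, -0.099, 0.099, 0.7]
ft_force: [-0.3, 0.2, 0.4]
width: 0.034
```

Emit:
apply_moves(moves="2.6 -18.2 0 0 0 -.042;2.6 -18.2 0 0 0 -.042;2.6 -18.2 0 0 0 -.042;2.6 -18.2 0 0 0 -.042;2.6 -18.2 0 0 0 -.042;2.6 -18.2 0 0 0 -.042;2.6 -18.2 0 0 0 -.042;2.6 -18.2 0 0 0 -.042;2.6 -18.2 0 0 0 -.042;2.6 -18.2 0 0 0 -.042;2.6 -18.2 0 0 0 -.042;2.6 -18.2 0 0 0 -.042;2.6 -18.2 0 0 0 -.042;2.6 -18.2 0 0 0 -.042;2.6 -18.2 0 0 0 -.042;2.6 -18.2 0 0 0 -.042;2.6 -18.2 0 0 0 -.042;2.6 -18.2 0 0 0 -.042;2.6 -18.2 0 0 0 -.042;2.6 -18.2 0 0 0 -.042", fingers=1)

```text
time: 10.8
tool_pos: [0.515, 0.0085, 0.1973]
tool_rot: [0.679, -0.197, 0.197, -0.679]
ft_force: [0.4, 0.0, -0.3]
width: 0.0854
```

Emit:
apply_moves(moves="0 0 -15 0 0 0;0 0 -20 0 0 0;0 0 -20 0 0 0;0 0 -20 0 0 0;0 0 -10 0 0 0;0 0 0 0 0 0;0 0 0 0 0 0")

```text
time: 11.38
tool_pos: [0.5149, 0.0096, 0.1123]
tool_rot: [0.68, -0.196, 0.196, -0.679]
ft_force: [0.4, 0.2, 0.7]
width: 0.0854
```

```bash
python3 - <<'E'
from h import *
a=robot.capture('top');b=robot.capture('scene')
A=cv2.resize(a[205:275,290:380,::-1],None,fx=4.2,fy=4.2,interpolation=2);B=cv2.resize(b[110:230,240:360,::-1],None,fx=3.5,fy=3.5,interpolation=2)
B=B[:,:400];A=cv2.copyMakeBorder(A,0,B.shape[0]-A.shape[0],0,0,0);cv2.imwrite('pics/g3.png',np.hstack([A,B]))
E
```

```text
(no output)
```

View pics/g3.png

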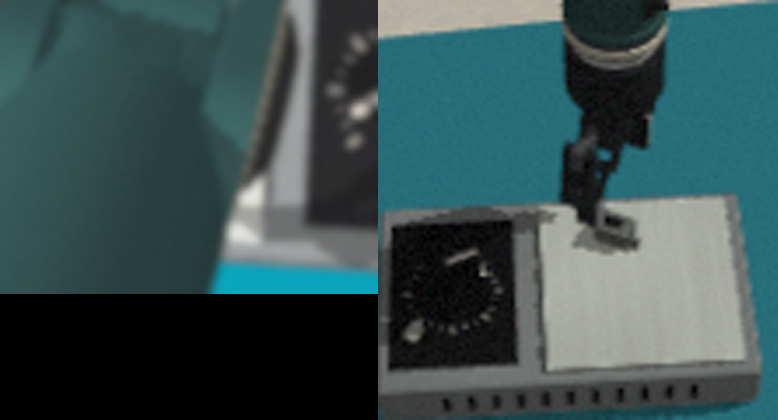

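Emit:
apply_moves(moves="0 0 -12 0 0 0;0 0 -12 0 0 0;0 0 -12 0 0 0;0 0 -10 0 0 0;0 0 -4 0 0 0;0 0 0 0 0 0;0 0 0 0 0 0")

```text
time: 12.07
tool_pos: [0.5146, 0.0101, 0.0619]
tool_rot: [0.68, -0.196, 0.195, -0.679]
ft_force: [0.8, 0.2, 0.1]
width: 0.0857
```

Emit:
apply_moves(moves="0 0 0 0 0 0;0 0 0 0 0 0;0 0 0 0 0 0;0 0 0 0 0 0;0 0 0 0 0 0;0 0 0 0 0 0;0 0 0 0 0 0;0 0 0 0 0 0;0 0 0 0 0 0;0 0 0 0 0 0;0 0 0 0 0 0;0 0 0 0 0 0", fingers=0)

```text
time: 13.07
tool_pos: [0.5151, 0.0104, 0.0626]
tool_rot: [-0.679, 0.195, -0.196, 0.68]
ft_force: [-0.3, -0.4, 5.9]
width: 0.0211
```

Emit:
apply_moves(moves="0 0 10 0 0 0;0 0 20 0 0 0;0 0 20 0 0 0;0 0 20 0 0 0;0 0 20 0 0 0;0 0 20 0 0 0;0 0 20 0 0 0;0 0 10 0 0 0;0 0 0 0 0 0")

```text
time: 13.82
tool_pos: [0.516, 0.0104, 0.2045]
tool_rot: [-0.679, 0.194, -0.197, 0.68]
ft_force: [-0.5, 0.4, -0.3]
width: 0.0212
```

Emit:
apply_moves(moves="-2.7 18.2 0 0 0 .04;-2.7 18.2 0 0 0 .04;-2.7 18.2 0 0 0 .04;-2.7 18.2 0 0 0 .04;-2.7 18.2 0 0 0 .04;-2.7 18.2 0 0 0 .04;-2.7 18.2 0 0 0 .04;-2.7 18.2 0 0 0 .04;-2.7 18.2 0 0 0 .04;-2.7 18.2 0 0 0 .04;-2.7 18.2 0 0 0 .04;-2.7 18.2 0 0 0 .04;-2.7 18.2 0 0 0 .04;-2.7 18.2 0 0 0 .04;-2.7 18.2 0 0 0 .04;-2.7 18.2 0 0 0 .04;-2.7 18.2 0 0 0 .04;-2.7 18.2 0 0 0 .04;-2.7 18.2 0 0 0 .04;-2.7 18.2 0 0 0 .04")

```text
time: 15.48
tool_pos: [0.4605, 0.3761, 0.2022]
tool_rot: [0.702, 0.086, -0.086, -0.702]
ft_force: [-0.3, -0.3, 1.1]
width: 0.0209
```

Emit:
apply_moves(moves="0 0 -18 0 0 0;0 0 -20 0 0 0;0 0 -20 0 0 0;0 0 -20 0 0 0;0 0 -20 0 0 0;0 0 -15 0 0 0;0 0 -8 0 0 0;0 0 0 0 0 0")

```text
time: 16.15
tool_pos: [0.4598, 0.3742, 0.0793]
tool_rot: [0.703, 0.084, -0.086, -0.701]
ft_force: [-0.3, -0.8, 0.0]
width: 0.021
```

Emit:
apply_moves(moves="0 0 0 0 0 0;0 0 0 0 0 0;0 0 0 0 0 0;0 0 0 0 0 0;0 0 0 0 0 0;0 0 0 0 0 0;0 0 15 0 0 0;0 0 20 0 0 0;0 0 20 0 0 0;0 0 20 0 0 0;0 0 20 0 0 0;0 0 20 0 0 0", fingers=0.5)

```text
time: 17.15
tool_pos: [0.4607, 0.3742, 0.1975]
tool_rot: [-0.702, -0.085, 0.085, 0.702]
ft_force: [0.3, -0.6, -0.2]
width: 0.043
```

Emit:
apply_moves(moves="1 -12 0 0 0 0;2 -22 0 0 0 0;2 -22 0 0 0 0;2 -22 0 0 0 0;2 -22 0 0 0 0;1 -12 0 0 0 0;0 0 0 0 0 0")

```text
time: 17.73
tool_pos: [0.4712, 0.259, 0.1963]
tool_rot: [0.703, 0.083, -0.083, -0.702]
ft_force: [1.2, -1.3, 0.5]
width: 0.0428
```

```bash
python3 - <<'E'
from h import *
a=robot.capture('top');b=robot.capture('scene');s=robot.read_state();print(s['tool_pos'],s['joints'])
cv2.imwrite('pics/t4.png',a[:,:,::-1]);cv2.imwrite('pics/s4.png',b[:,:,::-1])
A=cv2.resize(a[190:265,345:425,::-1],None,fx=5,fy=5,interpolation=2);B=cv2.resize(b[110:230,380:470,::-1],None,fx=3,fy=3,interpolation=2);C=cv2.resize(a[220:320,100:220,::-1],None,fx=3,fy=2,interpolation=2)
h=375;B=B[:360];B=cv2.copyMakeBorder(B,0,h-B.shape[0],0,0,0)
im=np.hstack([A,B]);im=np.vstack([im,cv2.copyMakeBorder(C,0,0,0,im.shape[1]-C.shape[1],0)]);print(im.shape);cv2.imwrite('pics/g4.png',im)
E
```

```text
[0.4708 0.2629 0.1963] [-0.9131  0.3316  0.4166  1.9316 -0.1683  0.9114 -0.1734]
(575, 670, 3)
```

View pics/g4.png

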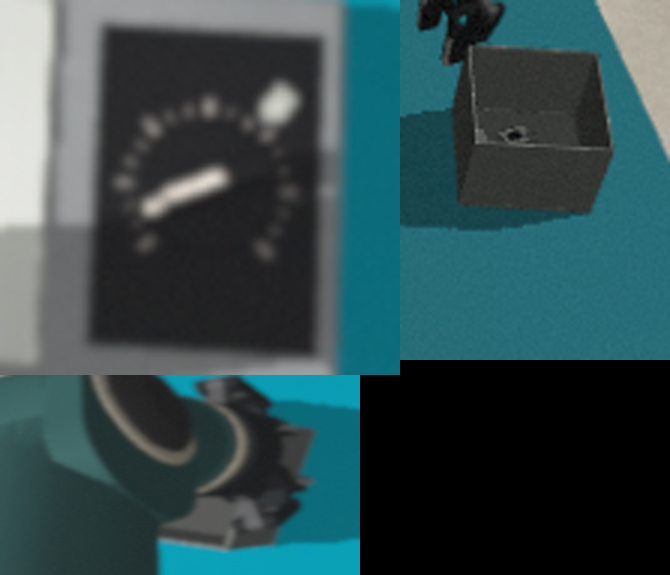

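```bash
cat > d.py <<'E'
from h import *
import sys
def comps(n,im,box,th):
    x0,x1,y0,y1=box;g=im[y0:y1,x0:x1].mean(2)
    k,l,st,c=cv2.connectedComponentsWithStats((g>th).astype(np.uint8))
    for i in range(1,k):
        if st[i,4]<4: continue
        ys,xs=np.nonzero(l==i);w=g[ys,xs]-th;q=np.c_[xs+x0,ys+y0].astype(float)
        for z in(.058,.092):
            P=cast(n,q,z)[:,:2];m=np.average(P,0,w);u,s,v=np.linalg.svd(np.cov((P-m).T,aweights=w))
            print(n,th,st[i,4],'px',np.average(q,0,w).round(1),'z',z,'ctr',m.round(4),'axis deg',np.degrees(np.arctan2(u[1,0],u[0,0])).round(1),'sd',np.sqrt(s).round(4))
if __name__=='__main__':
    t=cv2.imread(sys.argv[1])[:,:,::-1].astype(float);s=cv2.imread(sys.argv[2])[:,:,::-1].astype(float)
    for th in(110,150): comps('top',t,(366,407,197,258),th)
    for th in(75,110): comps('scene',s,(244,279,175,215),th)
E
python3 d.py pics/top0.png pics/scene0.png; python3 - <<'E'
from h import *
# expected ground: ring px at z .052/.056 for axis guess, panel dark rect centre
t=cv2.imread('pics/top0.png').astype(int)
m=(t[175:275,358:415].max(2)<75);c=rect(cv2.morphologyEx(m.astype(np.uint8),cv2.MORPH_CLOSE,np.ones((9,9))));r=cv2.minAreaRect(c);print('panel',r,cast('top',[(r[0][0]+358,r[0][1]+175)],.051))
b=cast('top',cv2.boxPoints(r)+[358,175],.051);print(b)
s=cv2.imread('pics/scene0.png').astype(int)
m=(s[165:225,236:285].max(2)<60);c=rect(cv2.morphologyEx(m.astype(np.uint8),cv2.MORPH_CLOSE,np.ones((9,9))));q=cv2.approxPolyDP(cv2.convexHull(c),3,True)[:,0]+[236,165];print(cast('scene',q,.051))
E
```

```text
top 110 43 px [400.1 210.6] z 0.058 ctr [ 0.5884 -0.1637] axis deg 138.6 sd [0.0042 0.003 ]
top 110 43 px [400.1 210.6] z 0.092 ctr [ 0.5828 -0.1579] axis deg 138.6 sd [0.0041 0.0029]
top 110 64 px [381.9 227.4] z 0.058 ctr [ 0.5499 -0.1205] axis deg 112.7 sd [0.0106 0.002 ]
top 110 64 px [381.9 227.4] z 0.092 ctr [ 0.5457 -0.1162] axis deg 112.7 sd [0.0102 0.0019]
top 150 22 px [400.  210.6] z 0.058 ctr [ 0.5883 -0.1636] axis deg 137.6 sd [0.0032 0.0022]
top 150 22 px [400.  210.6] z 0.092 ctr [ 0.5827 -0.1578] axis deg 137.6 sd [0.0031 0.0021]
top 150 39 px [382.7 227.1] z 0.058 ctr [ 0.5507 -0.1223] axis deg 111.8 sd [0.0091 0.0014]
top 150 39 px [382.7 227.1] z 0.092 ctr [ 0.5465 -0.1179] axis deg 111.8 sd [0.0088 0.0014]
scene 75 21 px [263.7 182.7] z 0.058 ctr [ 0.5219 -0.1191] axis deg 108.2 sd [0.0074 0.0018]
scene 75 21 px [263.7 182.7] z 0.092 ctr [ 0.5487 -0.1187] axis deg 108.2 sd [0.0071 0.0017]
scene 75 4 px [269.5 187.7] z 0.058 ctr [ 0.5426 -0.1039] axis deg -170.3 sd [0.002  0.0017]
scene 75 4 px [269.5 187.7] z 0.092 ctr [ 0.5687 -0.104 ] axis deg -170.3 sd [0.0019 
[... 248 characters left out ...]
1195] axis deg 106.9 sd [0.007  0.0012]
scene 110 14 px [263.6 182.9] z 0.092 ctr [ 0.5492 -0.1191] axis deg 106.9 sd [0.0067 0.0012]
scene 110 15 px [249.9 203.9] z 0.058 ctr [ 0.5921 -0.1642] axis deg 154.8 sd [0.0046 0.0024]
scene 110 15 px [249.9 203.9] z 0.092 ctr [ 0.6166 -0.1624] axis deg 154.8 sd [0.0044 0.0023]
panel ((28.23940086364746, 52.71197509765625), (44.39453887939453, 63.02127456665039), 2.862405300140381) [[ 0.5499 -0.1313  0.051 ]]
[[ 0.4812 -0.0746  0.051 ]
 [ 0.6272 -0.0861  0.051 ]
 [ 0.6205 -0.1895  0.051 ]
 [ 0.4748 -0.1752  0.051 ]]
[[ 0.485  -0.0765  0.051 ]
 [ 0.6683 -0.0758  0.051 ]
 [ 0.6571 -0.1551  0.051 ]
 [ 0.6225 -0.1862  0.051 ]
 [ 0.4789 -0.175   0.051 ]]
```

Emit:
apply_moves(moves="4 -19.7 0 0 0 .005;4 -19.7 0 0 0 .005;4 -19.7 0 0 0 .005;4 -19.7 0 0 0 .005;4 -19.7 0 0 0 .005;4 -19.7 0 0 0 .005;4 -19.7 0 0 0 .005;4 -19.7 0 0 0 .005;4 -19.7 0 0 0 .005;4 -19.7 0 0 0 .005;4 -19.7 0 0 0 .005;4 -19.7 0 0 0 .005;4 -19.7 0 0 0 .005;4 -19.7 0 0 0 .005;4 -19.7 0 0 0 .005;4 -19.7 0 0 0 .005;4 -19.7 0 0 0 .005;4 -19.7 0 0 0 .005;4 -19.7 0 0 0 .005;4 -19.7 0 0 0 .005")

```text
time: 19.5
tool_pos: [0.552, -0.1306, 0.196]
tool_rot: [-0.697, -0.121, 0.121, 0.697]
ft_force: [-0.7, 0.1, 0.4]
width: 0.0428
```

Emit:
apply_moves(moves="0 0 -15 0 0 0;0 0 -20 0 0 0;0 0 -20 0 0 0;0 0 -20 0 0 0;0 0 -10 0 0 0;0 0 0 0 0 0;0 0 0 0 0 0")

```text
time: 20.08
tool_pos: [0.5513, -0.1309, 0.1111]
tool_rot: [-0.697, -0.12, 0.12, 0.697]
ft_force: [0.4, 0.2, -0.4]
width: 0.0427
```

Emit:
apply_moves(moves="0 0 -10 0 0 0;0 0 -10 0 0 0;0 0 -10 0 0 0;0 0 -10 0 0 0;0 0 -5 0 0 0;0 0 0 0 0 0;0 0 0 0 0 0")

```text
time: 20.67
tool_pos: [0.5505, -0.1318, 0.0659]
tool_rot: [-0.697, -0.119, 0.12, 0.697]
ft_force: [-0.5, -0.2, -0.3]
width: 0.0427
```

Emit:
apply_moves(moves="0 0 0 0 0 0;0 0 0 0 0 0;0 0 0 0 0 0;0 0 0 0 0 0;0 0 0 0 0 0;0 0 0 0 0 0;0 0 0 0 0 0;0 0 0 0 0 0", fingers=0, squeeze=40)

```text
time: 21.33
tool_pos: [0.5515, -0.1317, 0.0669]
tool_rot: [0.697, 0.12, -0.119, -0.697]
ft_force: [1.6, 0.4, 5.1]
width: 0.0134
```

```bash
python3 - <<'E'
from h import *
s=robot.read_state();print(s)
E
```

```text
{'time': 21.3333, 'joints': array([-0.1702,  0.5812,  0.447 ,  1.9449, -0.3795,  0.6963,  0.8474]), 'joint_velocities': array([ 0.0001,  0.0001, -0.0017,  0.0002, -0.001 ,  0.0013, -0.0009]), 'effort': array([  0.5526, -45.2289,   6.4031, -14.7503,   0.2116,   0.1896,
         0.0013]), 'tool_pos': array([ 0.5515, -0.1317,  0.0669]), 'tool_rot': array([ 0.697 ,  0.1202, -0.1191, -0.6968]), 'ft_force': array([1.6324, 0.3846, 5.1042]), 'moment': array([ 0.0748, -0.2211, -0.0513]), 'width': 0.013382846104124888}
```

Emit:
apply_moves(moves="0 0 0 0 0 -.04;0 0 0 0 0 -.08;0 0 0 0 0 -.08;0 0 0 0 0 -.08;0 0 0 0 0 -.08;0 0 0 0 0 -.08;0 0 0 0 0 -.08;0 0 0 0 0 -.08;0 0 0 0 0 -.08;0 0 0 0 0 -.08;0 0 0 0 0 -.08;0 0 0 0 0 -.08;0 0 0 0 0 -.08;0 0 0 0 0 -.08;0 0 0 0 0 -.04;0 0 0 0 0 0")

```text
time: 22.67
tool_pos: [0.5503, -0.1313, 0.0669]
tool_rot: [-0.654, 0.27, -0.269, 0.654]
ft_force: [-2.4, 1.9, 11.3]
width: 0.0134
```

Emit:
apply_moves(moves="0 0 0 0 0 -.04;0 0 0 0 0 -.08;0 0 0 0 0 -.08;0 0 0 0 0 -.08;0 0 0 0 0 -.08;0 0 0 0 0 -.08;0 0 0 0 0 -.08;0 0 0 0 0 -.08;0 0 0 0 0 -.08;0 0 0 0 0 -.08;0 0 0 0 0 -.08;0 0 0 0 0 -.08;0 0 0 0 0 -.08;0 0 0 0 0 -.08;0 0 0 0 0 -.08;0 0 0 0 0 -.08;0 0 0 0 0 -.08;0 0 0 0 0 -.08;0 0 0 0 0 0;0 0 0 0 0 0")

```text
time: 24.33
tool_pos: [0.5502, -0.1296, 0.0669]
tool_rot: [-0.327, 0.629, -0.625, 0.327]
ft_force: [-3.5, 6.8, 14.2]
width: 0.0131
```

```bash
python3 - <<'E'
from h import *
a=robot.capture('top');b=robot.capture('scene');s=robot.read_state();print(s['joints'],s['ft_force'],s['moment'])
A=cv2.resize(a[190:265,345:425,::-1],None,fx=5,fy=5,interpolation=2);B=cv2.resize(b[155:230,235:315,::-1],None,fx=5,fy=5,interpolation=2)
cv2.imwrite('pics/g5.png',np.hstack([A,B]))
E
```

```text
[-0.5726  0.8204  1.0494  1.9692 -0.9173  0.9318 -1.2169] [-3.8436  5.3744 13.8262] [ 1.2654  0.7774 -0.0671]
```

View pics/g5.png

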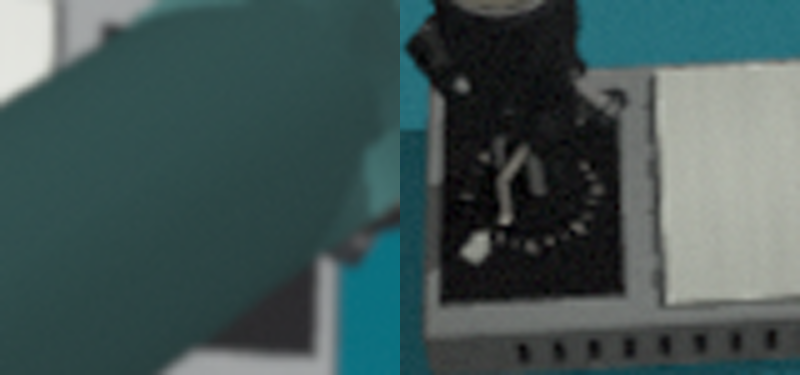

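```bash
python3 - <<'E'
from h import *
b=robot.capture('scene')
g=b.mean(2).astype(int);print('cols 246..268');
for y in range(180,212): print(y,g[y,246:268])
ax=np.array([.551,-.1305]);R=lambda a:np.array([np.cos(np.radians(a)),np.sin(np.radians(a))])
for a in(-30,-35,-40): print(a,proj('scene',[[*(ax+r*R(a)),z] for r,z in((0,.092),(25,.092),(25,.06),(31,.06),(40,.056))for r in[r/1000]]).round(1).tolist())
E
```

```text
cols 246..268
180 [20 18 22 20 13 13 14 24 18 14 19 14 25 19 21 14 21 26 30 27 27 20]
181 [18 19 26 15 15 15 11 16 22 20 20 28 21 22 13 13 20 26 25 27 23 24]
182 [16 20 22 26 23 19 15 25 39 43 24 18 26 21 23 19 11 12 18 20 16 22]
183 [16 19 20 20 17 11 21 33 64 65 19 16 20 29 27 21 16 13 15 21 20  7]
184 [21 10 20 19 20 16 16 34 60 56 20  4 39 67 55 12 19 17 12 16 22  6]
185 [24 13 12 26 25 42 41 34 61 58 21 24 71 90 65 29 12 18  8 17 20 22]
186 [22 20 14 24 36 73 74 24 54 59 28 55 98 83 52 56 37 23 22 22 17 18]
187 [ 15  17  24  17  19  38  47  26  50  58  49  94 100  61  51  73  58  31
  15  22  22  19]
188 [ 20  15  12  23  18  17  12  17  38  47  85 110  82  17  42  64  65  36
  10  20  25  17]
189 [ 20  18  14  31  28  22  17   3  19  69 100  87  33  10  32  62  66  45
  23  25  34  25]
190 [24 18 11 21 12 16 11 10 46 89 93 55  5 12 25 59 70 45 14 28 27 16]
191 [12 13 20 27 16  5 11 14 56 87 70 24  8  8 15 55 72 51 23 20 20 17]
192 [ 2 15  9  9  9 15  6 12 49 84 72 11  8  6 17 50 69 60 33 15 22 23]
193 [18 30 33 24 12  7  6 15 36 80 78 16  6 13 13 31 61 59 30 17 18 20]
194 [21 4
[... 1002 characters left out ...]
 52  94 122 124 100  46  22  20  24  12  12  21  14  18  21  20  20
  21  17  18  24]
207 [12 23 37 73 78 45 19 20 18 17 19 20 21 17 24 21 19 13 17 23 24 13]
208 [15 20 22 23 24 11 19 15 18 18 22 24 19 18 16 22 17 18 20 21 15 25]
209 [17 18 18 23 16 18 17 24 13 20 14 16 22 16 19 20 18 19 24 23 15 23]
210 [18 18 23 15 21 17 19 21 21 17 19 17 18 19 20 17 16  8 20 15 23 12]
211 [20 23 20 19 24 14 22 25 15 15 20 26 14 17 15 26 18 21 24 17 19 24]
-30 [[259.6, 183.8], [255.7, 190.4], [256.8, 197.1], [255.8, 198.7], [254.6, 201.9]]
-35 [[259.6, 183.8], [255.1, 190.1], [256.1, 196.9], [255.0, 198.4], [253.5, 201.5]]
-40 [[259.6, 183.8], [254.4, 189.8], [255.4, 196.6], [254.2, 198.0], [252.5, 201.0]]
```

Emit:
apply_moves(moves="0 0 0 0 0 -.06;0 0 0 0 0 -.06;0 0 0 0 0 0;0 0 0 0 0 0;0 0 0 0 0 0")

```text
time: 24.9
tool_pos: [0.5503, -0.1295, 0.0669]
tool_rot: [-0.289, 0.647, -0.643, 0.289]
ft_force: [-3.2, 6.9, 13.7]
width: 0.0132
```

Emit:
apply_moves(moves="0 0 0 0 0 0;0 0 0 0 0 0;0 0 0 0 0 0;0 0 0 0 0 0;0 0 0 0 0 0;0 0 0 0 0 0;0 0 12 0 0 0;0 0 20 0 0 0;0 0 20 0 0 0;0 0 20 0 0 0;0 0 20 0 0 0;0 0 20 0 0 0;0 0 0 0 0 0", fingers=0.5)

```text
time: 25.98
tool_pos: [0.5526, -0.133, 0.1825]
tool_rot: [0.287, -0.644, 0.647, -0.29]
ft_force: [-0.0, 0.2, 0.2]
width: 0.0426
```

Emit:
apply_moves(moves="-2 12 0 0 0 0;-4 22 0 0 0 0;-4 22 0 0 0 0;-4 22 0 0 0 0;-4 22 0 0 0 0;-4 22 0 0 0 0;-4 22 0 0 0 0;-4 22 0 0 0 0;-4 22 0 0 0 0;-4 22 0 0 0 0;-4 22 0 0 0 0;-4 22 0 0 0 0;-4 22 0 0 0 0;-2 12 0 0 0 0;0 0 0 0 0 0")

```text
time: 27.23
tool_pos: [0.4982, 0.1591, 0.1779]
tool_rot: [-0.291, 0.645, -0.645, 0.29]
ft_force: [-0.4, -0.0, -0.5]
width: 0.0427
```

```bash
python3 - <<'E'
from h import *
a=robot.capture('top');b=robot.capture('scene');s=robot.read_state();print(s['joints'],s['tool_pos'])
cv2.imwrite('pics/t6.png',a[:,:,::-1]);cv2.imwrite('pics/s6.png',b[:,:,::-1])
A=cv2.resize(a[190:265,345:425,::-1],None,fx=5,fy=5,interpolation=2);B=cv2.resize(b[155:230,235:315,::-1],None,fx=5,fy=5,interpolation=2)
cv2.imwrite('pics/g6.png',np.hstack([A,B]))
E
python3 d.py pics/t6.png pics/s6.png
```

```text
[-1.3321  0.7194  1.3706  2.0155 -0.8029  1.1127 -1.8952] [0.4987 0.1557 0.1784]
top 110 45 px [400.1 210.6] z 0.058 ctr [ 0.5884 -0.1637] axis deg 139.2 sd [0.0044 0.0031]
top 110 45 px [400.1 210.6] z 0.092 ctr [ 0.5828 -0.1579] axis deg 139.2 sd [0.0043 0.003 ]
top 110 4 px [386.3 211.1] z 0.058 ctr [ 0.5876 -0.1321] axis deg 103.5 sd [0.0014 0.0011]
top 110 4 px [386.3 211.1] z 0.092 ctr [ 0.5821 -0.1274] axis deg 103.5 sd [0.0014 0.001 ]
top 110 44 px [393.2 219.2] z 0.058 ctr [ 0.5686 -0.1471] axis deg 138.0 sd [0.0065 0.0019]
top 110 44 px [393.2 219.2] z 0.092 ctr [ 0.5638 -0.1419] axis deg 138.0 sd [0.0062 0.0019]
top 150 28 px [400.  210.6] z 0.058 ctr [ 0.5883 -0.1637] axis deg 140.0 sd [0.0035 0.0024]
top 150 28 px [400.  210.6] z 0.092 ctr [ 0.5827 -0.1578] axis deg 140.0 sd [0.0034 0.0023]
top 150 16 px [393.9 218.4] z 0.058 ctr [ 0.5703 -0.1487] axis deg 136.0 sd [0.0033 0.0015]
top 150 16 px [393.9 218.4] z 0.092 ctr [ 0.5654 -0.1434] axis deg 136.0 sd [0.0032 0.0014]
scene 75 25 px [256.1 188.4] z 0.058 ctr [ 0.5398 -0.1427] axis deg 146.1 sd [0.0079 0.0021]
scene 75 25 px [256.1 188.4] z 0.092 ctr [ 0.566  -0.1416] axis deg 146.1 sd [0.0076 0.002 ]
scene 75 27 px [250. 204.] z 0.058 ctr [ 0.5924 -0.164 ] axis deg 151.9 sd [0.0049 0.0032]
scene 75 27 px [250. 204.] z 0.092 ctr [ 0.617  -0.1621] axis deg 151.9 sd [0.0047 0.0031]
scene 110 6 px [255.8 188.7] z 0.058 ctr [ 0.5404 -0.1435] axis deg 140.5 sd [0.0036 0.0013]
scene 110 6 px [255.8 188.7] z 0.092 ctr [ 0.5667 -0.1423] axis deg 140.5 sd [0.0035 0.0012]
scene 110 15 px [249.9 203.9] z 0.058 ctr [ 0.5922 -0.1642] axis deg 154.6 sd [0.0045 0.0025]
scene 110 15 px [249.9 203.9] z 0.092 ctr [ 0.6167 -0.1624] axis deg 154.6 sd [0.0044 0.0024]
```

View pics/g6.png

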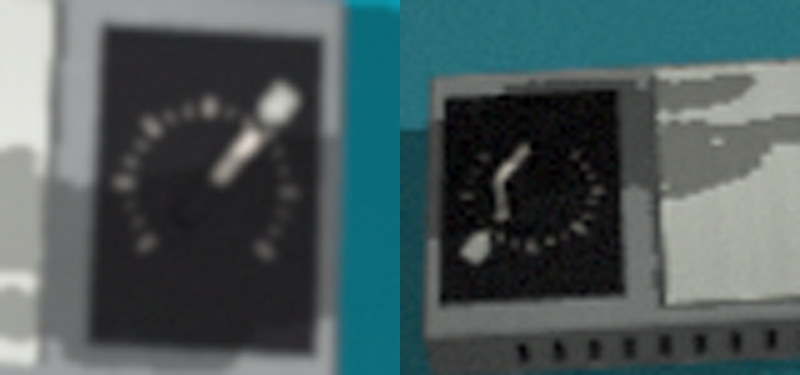

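```bash
python3 - <<'E'
from h import *
R=lambda a:np.array([np.cos(np.radians(a)),np.sin(np.radians(a))])
s=cv2.imread('pics/s6.png').mean(2).astype(int);t=cv2.imread('pics/t6.png').mean(2).astype(int)
print('scene');[print(y,s[y,250:264]) for y in range(184,204)]
print('top');[print(y,t[y,386:408]) for y in range(205,228)]
for n,ax in(('scene',(.5539,-.1312)),('top',(.5498,-.1302))):
  for a in(-36,-41,-46): print(n,a,proj(n,[[*(np.array(ax)+r/1000*R(a)),z] for r,z in((0,.092),(25,.092),(25,.06),(31,.06),(40,.056),(49.5,.059))]).round(1).tolist())
E
```

```text
scene
184 [ 6 11  5 10  6 11 12 15 43 82 72  5  5  7]
185 [ 13  26  24  14   7  12   6  31  87 109  79  28  13  14]
186 [ 27  49  43  15   8  13  26  74 101  86  33   8   3   9]
187 [  2  24  23  13   1  49  96 116  93  45  17   3   6  13]
188 [ 16  13   8  15  34 108 159 137  67  23  15   0  12   9]
189 [ 32  18   5  15  79 146 138  67  23  18   4  12   8  12]
190 [ 15   2  14  31 109 137  86  28  17  15  12  11   8   9]
191 [  8  15  14  49 101  96  19  19  21  16  11  14  10  10]
192 [12  7  5 37 83 81  5  1 16 17 14 11 11 12]
193 [16 16  2 22 70 80 24 16 15 16 13 12  6 13]
194 [ 9 14 13  8 68 84 38  9 18 14 10 18 19 16]
195 [12 13 14  5 65 75 37  7  4 21 19 21 23 14]
196 [13 15 17 10 54 74 52  8 12 15 20 19 19 17]
197 [15  9 13 22 69 95 71 13 12 23 17 22 13 18]
198 [14 16 14 34 79 92 64 20 23 23 20 21 17 17]
199 [22 27  9 11 34 37  8 22 10 15 18 17  9 19]
200 [13 19 30 23 11 17  8  8 15 14  8  8 16 19]
201 [69 85 76 39 37 36  8 10  5 12  4 10 18 14]
202 [131 144 108  25  55  62  11  25  23  14  24  29  20  15]
203 [137 136 105  38  35  41  19  44  44  19  49  56  28  16]
top
205 
[... 2024 characters left out ...]
 42 51 55 47 37 33 32 31 33 33 34 32 34 44 56 62 60 49 39 34 37]
scene -36 [[259.4, 184.6], [254.7, 190.9], [255.8, 197.6], [254.7, 199.1], [253.1, 202.2], [251.3, 204.0]]
scene -41 [[259.4, 184.6], [254.1, 190.6], [255.2, 197.3], [253.9, 198.8], [252.1, 201.7], [250.0, 203.4]]
scene -46 [[259.4, 184.6], [253.5, 190.2], [254.6, 197.0], [253.2, 198.3], [251.2, 201.2], [248.8, 202.7]]
top -36 [[388.2, 225.5], [394.5, 216.3], [392.4, 218.4], [393.8, 216.3], [395.7, 213.4], [398.2, 209.9]]
top -41 [[388.2, 225.5], [395.3, 216.9], [393.1, 219.0], [394.8, 217.0], [396.9, 214.3], [399.7, 211.0]]
top -46 [[388.2, 225.5], [396.0, 217.6], [393.8, 219.6], [395.6, 217.8], [398.1, 215.3], [401.1, 212.3]]
```

```bash
python3 - <<'E'
from h import *
for n in('top','scene'):
    g=np.mean([robot.capture(n).mean(2) for _ in range(8)],0)
    if n=='top':  rows=range(219,226);sl=slice(384,398);bg=36
    else: rows=range(184,190);sl=slice(253,264);bg=14
    cols=np.arange(sl.start,sl.stop);q=[]
    for y in rows:
        w=np.clip(g[y,sl]-bg-25,0,None)
        if n=='top': w*=(np.abs(cols-g[y,sl].argmax()-sl.start)<5)
        q.append(((w*cols).sum()/w.sum(),y))
    P=cast(n,q,.092)[:,:2];vx,vy,x,y=cv2.fitLine(P.astype(np.float32),2,0,.001,.001).ravel()
    print(n,'bar line dir',np.degrees(np.arctan2(vy,vx)),'through',x,y, 'offset of axis from line mm',[1e3*((ax-x)*vy-(ay-y)*vx) for ax,ay in((.551,-.1305),(.5539,-.1312),(.5498,-.1302))])
b=robot.capture('scene');t=robot.capture('top')
B=cv2.resize(b[110:190,385:465,::-1],None,fx=5,fy=5,interpolation=2)
T=cv2.resize(t[170:330,100:440,::-1],None,fx=1.17,fy=2.5,interpolation=2)[:400]
cv2.imwrite('pics/g7.png',np.hstack([B*1,T[:,:390]]))
E
```

```text
top bar line dir -40.09787 through 0.5574615 -0.13687761 offset of axis from line mm [np.float32(-0.7166988), np.float32(-2.0491185), np.float32(-0.17325906)]
scene bar line dir -38.66751 through 0.5596991 -0.137104 offset of axis from line mm [np.float32(0.27890688), np.float32(-0.9864692), np.float32(0.79444003)]
```

View pics/g7.png

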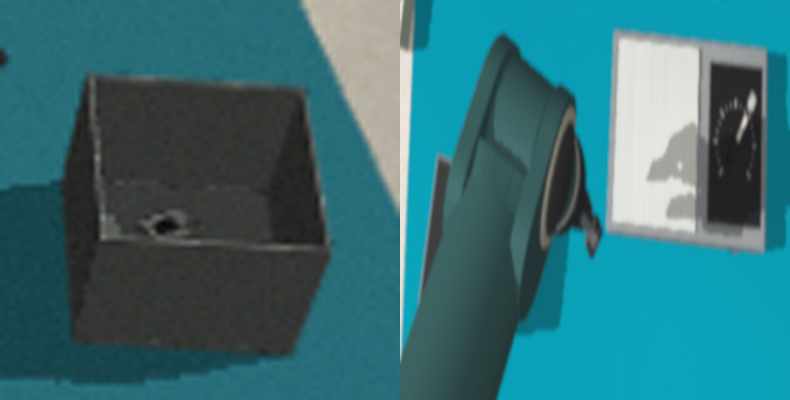

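Emit:
apply_moves(moves="0 -12 10 0 0 .05;4 -22 8 0 0 .05;4 -22 8 0 0 .05;4 -22 8 0 0 .05;4 -22 8 0 0 .05;4 -22 8 0 0 .05;4 -22 8 0 0 .05;4 -22 8 0 0 .05;4 -22 0 0 0 .05;4 -22 0 0 0 .05;4 -22 0 0 0 .05;4 -22 0 0 0 .05;4 -12 0 0 0 .05;0 0 0 0 0 0")

```text
time: 29.4
tool_pos: [0.5467, -0.1132, 0.2449]
tool_rot: [0.479, -0.52, 0.521, -0.479]
ft_force: [-0.8, -0.1, 1.0]
width: 0.043
```

```bash
python3 - <<'E'
from h import *
t=robot.capture('top').astype(float)
B=np.clip(cv2.resize(t[220:320,105:215,::-1],None,fx=5,fy=5,interpolation=2)*1.8,0,255)
cv2.imwrite('pics/g8.png',B)
E
```

```text
[ WARN:0@0.704] global loadsave.cpp:1063 imwrite_ Unsupported depth image for selected encoder is fallbacked to CV_8U.
```

View pics/g8.png

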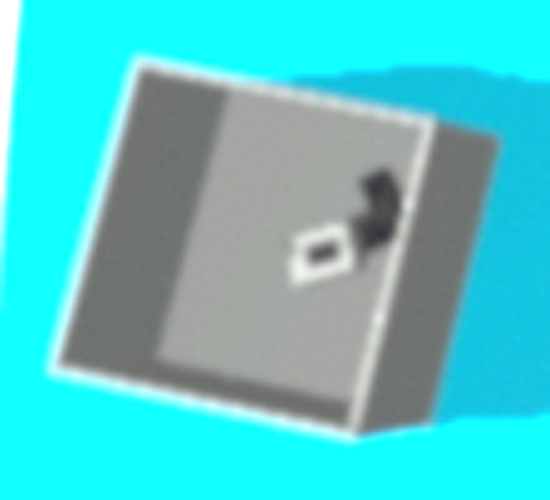

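Both pieces are in the upright bin: the black one at about (380,210) in the crop and the grey one at about (322,252). I'm handing the job in.

```bash
python3 -c "
from workcell import robot
print(robot.finish_job())"
```

```text
the job is handed in; nothing more can be done
None
```

The job is done and handed in at about 30 s of the 72 s allowed. I moved both broken pieces into the bin first. Then I turned the dial about 150° clockwise in a single grip; a second grip wasn't needed.

**Bin and plate:** The last top picture shows both pieces in the upright bin, and the earlier pictures show the plate clear. The gripper ended open, about 0.24 m above the table.

**Dial:** The two cameras agree to within about 1–2° that the pointer is on the tab.

| Camera | Pointer line direction | Direction along that line to the tab |
|---|---|---|
| Top | −40.1° | −40.9° |
| Scene | −38.7° | −39.5° |

- **Possible shortfall:** Measured from the dial's estimated centre, the tab lies at about −41°. The pointer could therefore be 1–2° short. I left it there because that is within the calibration error.
- **Rougher readings:** The scene camera's view of the pointer's outer end suggested up to about 5° short. Two coarser fits over the whole line, one in each camera, gave −34° to −44°. I gave these less weight because they cover only a few pixels or mix two heights.

**Not rechecked:** I didn't measure the phone, screwdriver and jar again at the end, but the arm never went near them. The largest wrist force reported at the end of any move was about 16 N.

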